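# Load a culture dish into the spring magazine

## Robot

A 6-joint arm with a two-finger parallel gripper is mounted at the origin on a cart in front of the work surface, level with it; the furniture and walls round the work are solid. World frame = base frame: x ahead of the robot, y to its left, z up, the work surface at z = 0. Lengths are in m, angles in rad, forces in N, time in s.
With the tool pointing down it reaches from about 0.325 to 0.775 m from the base axis. Payload 5.5 kg.
Tool frame: the origin (TCP) lies midway between the tips of the shut fingers; the grasp point (between the pads) lies 19 mm behind it; z points along the fingers, y is the line along which they close (so a half turn about z gives the same grasp; the last joint's range is limited). The gripper opens to 88 mm and grips with 3 to 60 N. Pads are 20 mm wide; open, the fingers measure 115 mm over their backs; the gripper's body (75 mm by 178 mm) begins 61 mm behind the grasp point.
Start: joints at [-1.243, 0.091, 1.231, -0, 1.82, -0.057], TCP at [0.225, -0.556, 0.223] pointing down, gripper open.
Joint ranges: [-2.87, 2.87], [-0.86, 2.18], [0.17, 2.46], [-1.51, 4.65], [0.06, 2.69], [-2.65, 2.65]. Speed limits (rad/s): [2.57, 2.57, 3.01, 3.14, 3.14, 3.14].

## Interface

Orientations are given as a 3x3 rotation matrix whose columns are the frame's x, y, z axes.
In Python, from workcell import * gives the robot as it stands. The module is installed in compiled form; this text tells all that it offers.
- The arm moves only by the tool play_rows, never from a script. Its argument "commands" is one flat list of numbers, 5 for each row, row after row: the shift along the tool's x, y, z in mm, then the turn about the tool's z in degrees, then the opening, from 0 (shut) to 1 (fully open). In form: [x, y, z, roll, gripper, x, y, z, roll, gripper, ...]. A call has 1 to 20 rows; each row is the pose to reach, as a shift and turn from the pose commanded when the call began, along the tool's axes at that moment; what a row does not reach only later rows make up. A row lasts 1/8 s, in which the tool goes at most 62.5 mm and 10.7 degrees, less where a joint would pass 70% of its speed; a pose out of reach is approached as far as the arm can. A call with a gripper value outside its range is refused whole. The fingers move at their own pace and stop on an object; "force" is the grip in N (left out, the last holds). Time passes only in rows, so rows that repeat a pose let the fingers close. It gives the time, the measured TCP pose, the force, the opening and the grip force at its end, in the units of the state.
- get_obs(): the state, without advancing time (a new reading comes with each control period).
- grab_frame(name): name is "scene" or "top" or "wrist"; returns (picture, depth): 420x560x3 uint8, blue, green, red; 420x560 float32, m along the optical axis (not along the pixel's ray), 0 where there is no reading.
- camera_params(name): a dict with "camera_matrix" (3x3 intrinsics, pixels), "k1" (the pictures are not rectified: a ray, as slopes to the right and down, at radius r is drawn at 1 + k1 r^2 times it, then the intrinsics apply), "T" (4x4, takes a point from camera to world coordinates). Camera axes: x right, y down, z forward; pixel columns grow to the right and rows downward; lengths in m; the calibration is good to about 2 mm. A picture is of the moment at which its call begins: read the wrist's pose just before it. camera_params takes no time and is no camera call; for the wrist camera it gives the pose at the moment of the call.
- finish_job(): hands the job in; it is judged then, once.
Trained networks look in the newest picture that a camera, given by its name, has taken for a name from the list of things; names that differ only in an ending like _2 or _b are one class to them, and where a whole thing is asked for, a point or a joint stands for the part that bears it (a point fixed in the world has none). Each returns a list of dicts, best first, with "confidence" (0 to 1); they miss things now and then, are a little off and sometimes report something else, mostly with a low value. They report only what shows in the picture. A call takes as long as a camera call. They do not tell look-alikes from the thing itself.
- cut_out(camera, name): "region" (420x560 bool, what is visible of it) and "xy" ([column, row] in pixels, amid what is visible of it).
- place_of(camera, name): "xy" ([column, row] in pixels: a listed point, or the origin of a listed thing).
The state is a dict: "t": time; "qpos": joint angles; "joint_vel": joint speeds; "joint_efforts": joint torques, N m; "eef_pos": TCP position; "eef_rot": TCP orientation; "contact_force": force on the tool from outside, world axes, zero at the start; "wrist_torque": the same for the moment, N m; "opening": finger opening in m; "grip_force": force on a finger pad.
Only numpy, scipy, OpenCV 4.12 (cv2) and the standard library are available. Lean on these libraries where they do the work, as an engineer would, in place of code of your own. Each camera call takes 0.05 s, during which the arm holds its last target. There are 200 camera calls.

## Task

Load the petri dish with the red round sticker on its lid into the spring magazine: set it flat between the four posts, press it straight down against the sprung orange follower until both blue catches snap back over its rim, and let go so that it stays latched under them. Leave the two other petri dishes where they are.

Things in the scene. Friction and masses are not known exactly. Their poses are not given: they have to be found in the camera images.
- dish_red: the petri dish to load: round, closed, 60 mm across, 15 mm high, 16 to 20 g, with a red round sticker (38 mm) on its lid; lies flat on the worktop. Origin: centre of its underside, z up. Its rim can be gripped across the diameter in any direction from above.
- dish_blue: a petri dish of the same size with a blue round sticker, not to be moved; origin at the centre of its underside
- dish_green: another petri dish of the same size with a green round sticker, not to be moved; origin at the centre of its underside
- magazine: spring stack magazine, fixed: grey base plate 150 mm (its x) by 96 mm (its y) by 10 mm with four steel posts and, on the +x and -x sides, aluminium towers (48 to 68 mm from the axis, up to 98 mm high) carrying the blue catches. The +y and -y sides are open for the fingers of a gripper closing along the magazine's y. Origin: on the axis, underside of the base; z up.
- magazine_mouth (a point): point on the magazine's vertical axis, level with the flat underside of the two catches, 85 mm above the worktop; axes as the magazine. A latched dish has its top face pressed against this level from below, so its underside lies 15 mm lower, 70 mm above the worktop.
- follower (a joint): travel of the orange follower disc (40 mm across), m: 0 at rest, its top then 83 mm above the worktop; grows as it is pressed down, to at most 0.034. Its spring pushes up with 4 N at rest plus 2 N per cm. 0.013 when one dish is latched; press to about 0.018 (dish top 80 mm above the worktop) to let the catches snap over.
- catch_far (a joint): outward travel, m, of the blue catch on the +x side: 0 closed (nose 23 mm from the axis, overlapping the rim by 7 mm), at most 0.013. Its nose slopes down and inward from 98 to 88 mm height; a dish pressed from above first rests on both noses (underside about 94 mm high), then pushes them outward; a spring (0.6 to 1.3 N) closes each again above the dish. The whole press takes up to about 10 N.
- catch_near (a joint): the same for the catch on the -x side
- magazine_posts (a point): point on the magazine's axis at the top of the posts, 107 mm above the worktop; axes as the magazine. The posts, 7.6 mm thick, stand at (+-31, +-22) mm and guide a dish with 3 to 5 mm of play; above 91 mm they flare outward by 11 mm as a lead-in. The gaps between posts on the +y and -y sides are 54 mm wide and free down to the base plate.
Things that resemble listed ones, but are neither listed nor needed, are in the scene too. What is shaped like the dish_red but brown is not meant.

How it is judged:
By the outcome, as a careful person would: the job done as asked, in the order asked, and still so for the second after the job is handed in, with the robot touching nothing.
It also fails if it takes over 40 s, if anything falls off the work surface, if the arm or the gripper's body presses on something with over 40 N, if the wrist force passes 120 N, or if a joint passes its speed limit or range.

## Working session

There is one attempt and no reset: what is moved stays moved. The work goes in short steps, Python scripts to look and compute and a tool call to move; the robot and the scene stay as the last step left them, time stands still between calls to the robot, and variables do not carry over. Pictures are saved under pics/ and viewed, at most 10 in all, crops included, and the job is handed in when it is done.

Besides the shell and the picture viewer there is one more tool, called after ">>>" as name(argument=value, ...) on one line, values as JSON. play_rows: Moves the arm, as the interface text tells. Its arguments: {"type":"object","properties":{"commands":{"type":"array"},"force":{"type":"number"}},"required":["commands"]}

```bash
mkdir -p pics
cat > h.py <<'E'
import numpy as np, cv2
from workcell import *
def ray(name,xy):
    p=camera_params(name);K=np.array(p["camera_matrix"]);k=p["k1"]
    d=np.array([(xy[0]-K[0,2])/K[0,0],(xy[1]-K[1,2])/K[1,1]]);u=d.copy()
    for _ in range(20): u=d/(1+k*(u@u))
    return np.array(p["T"]),np.array([u[0],u[1],1.])
def at_z(name,xy,z):
    T,r=ray(name,xy);d=T[:3,:3]@r;o=T[:3,3];return o+d*(z-o[2])/d[2]
def at_d(name,xy,dep):
    T,r=ray(name,xy);return T[:3,:3]@(r*dep)+T[:3,3]
E
python3 - <<'E'
from h import *
for n in("scene","top"):
    im,d=grab_frame(n);cv2.imwrite(f"pics/{n}0.png",im)
    for t,z in(("dish_red",0),("dish_blue",0),("dish_green",0),("magazine",0),("magazine_mouth",.085),("magazine_posts",.107)):
        for r in place_of(n,t)[:3]:print(n,t,round(r["confidence"],2),np.round(r["xy"],1),np.round(at_z(n,r["xy"],z),3))
E
```

```text
scene dish_red 0.74 [300.7 166. ] [ 0.589 -0.319  0.   ]
scene dish_red 0.61 [341.2 160.5] [ 0.46  -0.419  0.   ]
scene dish_red 0.48 [313.5 154.3] [ 0.572 -0.402  0.   ]
scene dish_blue 0.76 [338.7 183. ] [ 0.422 -0.302  0.   ]
scene dish_green 0.62 [243.2 320. ] [0.459 0.329 0.   ]
scene magazine 0.95 [251.1 248.4] [0.566 0.1   0.   ]
scene magazine 0.69 [254.7 233.9] [0.585 0.044 0.   ]
scene magazine_mouth 0.98 [248.7 235. ] [0.563 0.106 0.085]
scene magazine_posts 0.66 [250.1 232.2] [0.555 0.108 0.107]
top dish_red 0.73 [411.5 220.7] [ 0.465 -0.434  0.   ]
top dish_red 0.73 [404.  181.4] [ 0.584 -0.413  0.   ]
top dish_blue 0.86 [371.5 229.7] [ 0.438 -0.311  0.   ]
top dish_green 0.55 [161.9 223.6] [0.46  0.324 0.   ]
top magazine 0.8 [234.8 191.4] [0.556 0.102 0.   ]
top magazine_mouth 0.79 [231.1 188.6] [0.558 0.105 0.085]
top magazine_posts 0.79 [231.8 191.5] [0.548 0.101 0.107]
```

View pics/top0.png

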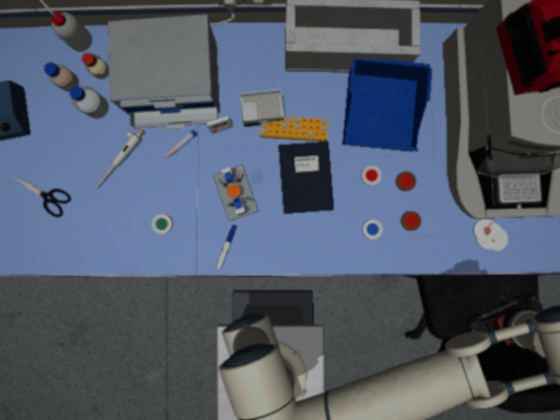

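View pics/scene0.png

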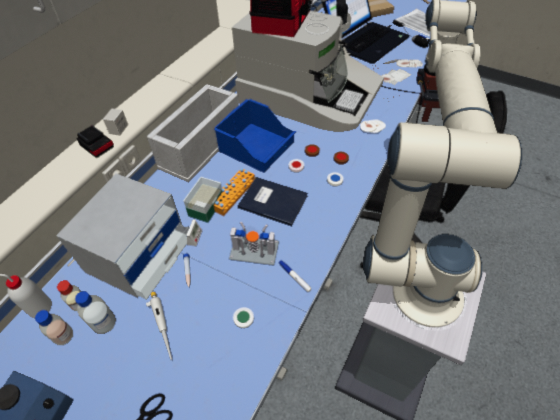

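The top view shows three red-topped discs: a white dish with a red sticker at (372,175), and brown ones at (406,181) and (411,220). The blue dish is at (372,229), the green at (162,224) and the magazine at (235,191). I choose the white one at (372,175) and check it in a crop.

Run:
```python
from h import *
im,d=grab_frame("top")
cv2.imwrite("pics/crop.png",cv2.resize(np.hstack([im[150:250,340:440],im[150:250,185:285]]),(800,400),interpolation=cv2.INTER_CUBIC))
hsv=cv2.cvtColor(im,cv2.COLOR_BGR2HSV)
m=((hsv[...,0]<8)|(hsv[...,0]>172))&(hsv[...,1]>120)&(hsv[...,2]>60)
m[:, :355]=0;m[:,390:]=0;m[:160]=0;m[190:]=0
ys,xs=np.nonzero(m);c=(xs.mean(),ys.mean());print(c,len(xs),at_z("top",c,.015))
o=get_obs();R=np.array(o["eef_rot"]);print(R.round(3),o["eef_pos"],o["opening"])
T=np.array(camera_params("wrist")["T"]);print("cam in tool",(R.T@(T[:3,3]-o["eef_pos"])).round(3),(R.T@T[:3,:3]).round(2))
r=cut_out("top","magazine")[0]["region"]
p=np.array([at_z("top",(x,y),.01)[:2] for y,x in zip(*np.nonzero(r))],np.float32);print(cv2.minAreaRect(p))
for t in("magazine",):print(at_z("scene",(300,165),.015))
```

```text
(np.float64(371.1923076923077), np.float64(174.96153846153845)) 104 [ 0.60280745 -0.30955044  0.015     ]
[[ 0.927  0.375 -0.   ]
 [ 0.375 -0.927 -0.   ]
 [-0.     0.    -1.   ]] [ 0.22523576 -0.55613998  0.22262811] 0.08782013354357632
cam in tool [ 0.068 -0.001 -0.163] [[ 0.   -0.97 -0.25]
 [ 1.   -0.    0.  ]
 [-0.   -0.25  0.97]]
((0.5551711320877075, 0.10190856456756592), (0.15780065953731537, 0.09706322848796844), 19.561988830566406)
[ 0.58699669 -0.30934206  0.015     ]
```

View pics/crop.png

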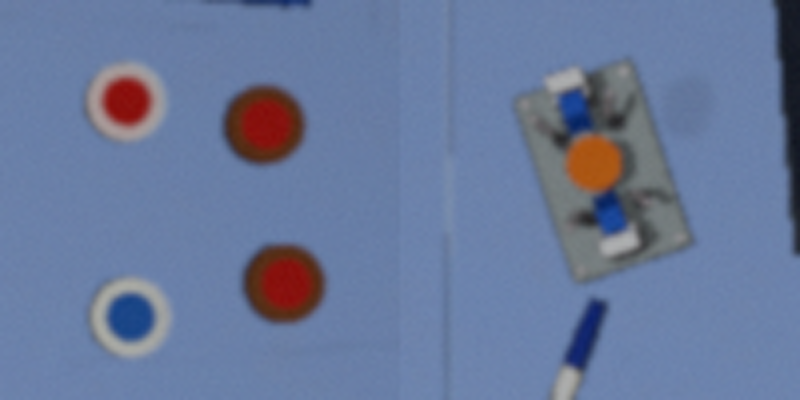

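The crop confirms it: the white dish with the red sticker is at crop (125,100) and the two right-hand ones are brown. Moving over it for a wrist look.

>>> play_rows(commands=[55,-11,0,0,1,110,-22,0,0,1,165,-33,10,-1,1,220,-44,25,-2,1,275,-55,45,-2,1,330,-66,60,-2,1,385,-77,80,-2,1,438,-88,90,-2,1,438,-88,90,-2,1,438,-88,90,-2,1,438,-88,90,-2,1], force=15)

```text
t: 2.17
eef_pos: [0.5975, -0.3114, 0.1336]
eef_rot: [[0.914, 0.406, 0.001], [0.406, -0.914, -0.001], [0.0, 0.001, -1.0]]
contact_force: [-0.4, -0.5, 0.0]
opening: 0.0881
grip_force: 0.0
```

```bash
cat > w.py <<'E'
from h import *
o=get_obs();im,d=grab_frame("wrist");cv2.imwrite("pics/w1.png",im)
hsv=cv2.cvtColor(im,cv2.COLOR_BGR2HSV)
m=(((hsv[...,0]<8)|(hsv[...,0]>172))&(hsv[...,1]>120)&(hsv[...,2]>60)).astype(np.uint8)
n,l,s,c=cv2.connectedComponentsWithStats(m)
R=np.array(o["eef_rot"]);print(o["t"],o["eef_pos"],R.round(3).tolist())
for i in range(1,n):
    if s[i,4]>300:
        p=at_z("wrist",c[i],.015);dd=d[l==i];q=at_d("wrist",c[i],np.median(dd));print(c[i],s[i],p,q,"tool mm",(R.T@(p-o["eef_pos"])*1000).round(1))
E
python3 w.py
```

```text
2.175 [ 0.5974519  -0.31139165  0.13356121] [[0.914, 0.406, 0.001], [0.406, -0.914, -0.001], [0.0, 0.001, -1.0]]
[276.05461538 195.60692308] [ 256  176   41   40 1300] [ 0.60202024 -0.30690812  0.015     ] [ 0.60228198 -0.3067978   0.01629869] tool mm [  5.9  -2.4 118.6]
[329.17066291 362.00282087] [310 350  39  22 709] [ 0.46856219 -0.42375345  0.015     ] [ 0.46937709 -0.42315031  0.01620545] tool mm [-163.5   50.2  118.5]
```

View pics/w1.png

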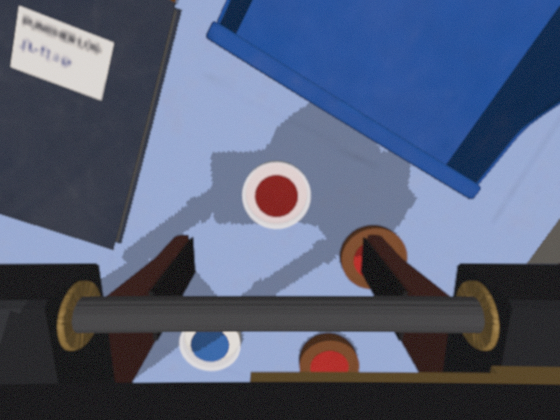

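The wrist view shows the target at (276,196), clear between the fingers, with a brown dish at (374,257). I check the blue tray for clearance before descending.

Run:
```python
from h import *
o=get_obs();im,d=grab_frame("wrist");R=np.array(o["eef_rot"])
P=np.array([np.r_[R.T@(at_d("wrist",(x,y),d[y,x])-o["eef_pos"])*1000-[6,-2.4,0],at_d("wrist",(x,y),d[y,x])[2]*1000] for y in range(0,260,6) for x in range(0,560,6) if d[y,x]>0])
q=P[(P[:,3]>25)&(abs(P[:,1])<140)]
for lo in range(-20,140,10):
    s=q[(q[:,0]>=lo)&(q[:,0]<lo+10)]
    if len(s):print(lo,len(s),s[:,3].max().round(),s[:,1].min().round(),s[:,1].max().round())
```

```text
Traceback (most recent call last):
  File "h.py", line 11, in at_d
    T,r=ray(name,xy);return T[:3,:3]@(r*dep)+T[:3,3]
        ~~~^^^^^^^^^
  File "h.py", line 4, in ray
    p=camera_params(name);K=np.array(p["camera_matrix"]);k=p["k1"]
ValueError: time passes only in moves, steps and waits
```

```bash
python3 - <<'E'
import re
s=open('h.py').read().replace("def ray(","C={}\ndef ray(").replace("p=camera_params(name);","p=C[name]=C.get(name) or camera_params(name);")
open('h.py','w').write(s)
E
python3 - <<'E'
from h import *
o=get_obs();im,d=grab_frame("wrist");R=np.array(o["eef_rot"])
P=np.array([np.r_[R.T@(at_d("wrist",(x,y),d[y,x])-o["eef_pos"])*1000-[6,-2.4,0],at_d("wrist",(x,y),d[y,x])[2]*1000] for y in range(0,260,6) for x in range(0,560,6) if d[y,x]>0])
q=P[(P[:,3]>25)&(abs(P[:,1])<140)]
for lo in range(-20,140,10):
    s=q[(q[:,0]>=lo)&(q[:,0]<lo+10)]
    if len(s):print(lo,len(s),s[:,3].max().round(),s[:,1].min().round(),s[:,1].max().round())
E
```

```text
-10 5 150.0 -42.0 45.0
0 39 165.0 -51.0 55.0
10 6 62.0 125.0 138.0
20 12 63.0 111.0 137.0
30 18 62.0 89.0 123.0
40 11 62.0 76.0 101.0
50 19 63.0 51.0 88.0
60 11 63.0 37.0 66.0
70 18 63.0 17.0 53.0
80 12 62.0 4.0 33.0
90 18 62.0 -16.0 16.0
100 18 63.0 -35.0 0.0
110 15 62.0 -43.0 -19.0
120 5 61.0 -38.0 -34.0
130 8 59.0 -32.0 -27.0
```

The tray rim is 63 mm high and the gripper body stays above 83 mm, so it is clear. Descending, gripping and lifting a little.

>>> play_rows(commands=[6,-2.5,0,4.3,1,6,-2.5,40,4.3,1,6,-2.5,80,4.3,1,6,-2.5,110,4.3,1,6,-2.5,129,4.3,1,6,-2.5,129,4.3,1,6,-2.5,129,4.3,0.6,6,-2.5,129,4.3,0.6,6,-2.5,129,4.3,0.6,6,-2.5,129,4.3,0.6,6,-2.5,129,4.3,0.6,6,-2.5,129,4.3,0.6,6,-2.5,129,4.3,0.6], force=40)

```text
t: 3.95
eef_pos: [0.603, -0.3057, 0.0045]
eef_rot: [[0.941, 0.338, 0.001], [0.338, -0.941, -0.001], [0.001, 0.001, -1.0]]
contact_force: [-0.2, 0.2, 4.8]
opening: 0.0601
grip_force: 40.0
```

>>> play_rows(commands=[0,0,-50,0,0.6,0,0,-110,0,0.6,0,-10,-160,0,0.6,-2,-60,-195,0,0.6,-4,-115,-195,0,0.6,-6,-170,-195,0,0.6,-8,-225,-195,0,0.6,-10,-280,-195,0,0.6,-13,-335,-195,0,0.6,-16,-385,-195,0,0.6,-16,-401,-195,0,0.6,-16,-401,-195,0,0.6,-16,-401,-195,0,0.6,-16,-401,-195,0,0.6])

```text
t: 5.7
eef_pos: [0.4525, 0.0655, 0.1983]
eef_rot: [[0.942, 0.336, -0.001], [0.336, -0.942, -0.0], [-0.001, 0.0, -1.0]]
contact_force: [-0.2, 1.0, -0.8]
opening: 0.06
grip_force: 40.0
```

```bash
cat > m.py <<'E'
from h import *
import sys
o=get_obs();im,d=grab_frame("wrist");cv2.imwrite(sys.argv[1],im)
R=np.array(o["eef_rot"]);print(o["t"],o["eef_pos"],o["opening"],R.round(3).tolist())
for t,z in(("magazine",0),("magazine_mouth",.085),("magazine_posts",.107)):
    for r in place_of("wrist",t)[:2]:
        p=at_z("wrist",r["xy"],z);print(t,round(r["confidence"],2),np.round(r["xy"],1),p.round(4),"tool mm",(R.T@(p-o["eef_pos"])*1000).round(1))
hsv=cv2.cvtColor(im,cv2.COLOR_BGR2HSV)
for nm,m in(("orange",(abs(hsv[...,0].astype(int)-11)<6)&(hsv[...,1]>150)&(hsv[...,2]>90)),("blue",(abs(hsv[...,0].astype(int)-110)<12)&(hsv[...,1]>170)&(hsv[...,2]>50))):
    n,l,s,c=cv2.connectedComponentsWithStats(m.astype(np.uint8))
    for i in range(1,n):
        if s[i,4]>150:
            dd=np.median(d[l==i]);print(nm,s[i],c[i].round(1),at_d("wrist",c[i],dd).round(4))
E
python3 m.py pics/m1.png
```

```text
5.7 [0.45249193 0.06546761 0.19833118] 0.060013351634014 [[0.942, 0.336, -0.001], [0.336, -0.942, -0.0], [-0.001, 0.0, -1.0]]
magazine 0.76 [277.6  85.7] [0.5501 0.1018 0.    ] tool mm [104.2  -1.4 198.3]
magazine_mouth 0.84 [275.3  72.6] [0.5504 0.1038 0.085 ] tool mm [105.2  -3.2 113.3]
magazine_posts 0.81 [272.3  68. ] [0.5498 0.1056 0.107 ] tool mm [105.2  -5.1  91.3]
orange [ 253   45   49   53 2035] [276.6  70.8] [0.5522 0.1033 0.0837]
blue [266   0  24  37 815] [277.4  17.5] [0.5837 0.1139 0.0974]
blue [266 104  20  37 573] [275.5 120. ] [0.5169 0.0916 0.0957]
blue [209 172  37  36 265] [228.6 190.8] [0.4319 0.1149 0.0168]
```

View pics/m1.png

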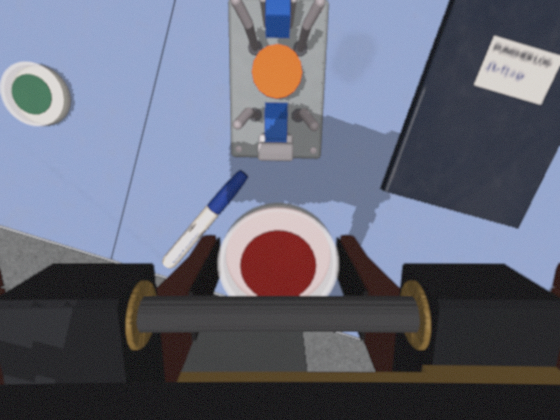

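Run:
```python
from h import *
o=get_obs();im=cv2.imread("pics/m1.png");R=np.array(o["eef_rot"])
hsv=cv2.cvtColor(im,cv2.COLOR_BGR2HSV);h=hsv[...,0].astype(int)
for nm,m,z in(("red",((h<6)|(h>172))&(hsv[...,1]>140)&(hsv[...,2]>60),.2088),("orange",(abs(h-11)<6)&(hsv[...,1]>150)&(hsv[...,2]>90),.083)):
    n,l,s,c=cv2.connectedComponentsWithStats(m.astype(np.uint8));i=1+s[1:,4].argmax()
    p=np.array([(R.T@(at_z("wrist",(x,y),z)-o["eef_pos"]))[:2]*1000 for y,x in zip(*np.nonzero(l==i))],np.float32)
    print(nm,s[i],cv2.minEnclosingCircle(p),p.min(0),p.max(0),p.mean(0))
# plate edges yaw
for rows in ((60,100,145),):
    for y in rows:
        g=cv2.cvtColor(im,cv2.COLOR_BGR2HSV)[y,180:360,1]<70
        xs=180+np.nonzero(g)[0];print(y,[(R.T@(at_z("wrist",(x,y),.01)-o["eef_pos"])*1000)[:2].round(1) for x in (xs.min(),xs.max())])
```

```text
red [ 242  231   73   65 3854] ((-2.064312696456909, -1.0529686212539673), 18.660633087158203) [-17.843983 -18.865572] [16.549255 17.251541] [-1.1424388  -0.92063165]
orange [ 253   45   49   53 2035] ((106.36209869384766, -1.8873014450073242), 19.508676528930664) [ 87.3062   -20.426224] [125.146965  17.351406] [106.66823    -1.7930187]
60 [array([126.6, -96.8]), array([126.7,  78.8])]
100 [array([ 89.4, -98.8]), array([89.5, 76.2])]
145 [array([  44.7, -102.2]), array([44.7, 84.1])]
```

>>> play_rows(commands=[55,0,0,0,0.6,108.5,-0.7,0,0,0.6,108.5,-0.7,0,0,0.6,108.5,-0.7,30,0,0.6,108.5,-0.7,60,0,0.6,108.5,-0.7,80,0,0.6,108.5,-0.7,94,0,0.6,108.5,-0.7,94,0,0.6,108.5,-0.7,94,0,0.6], force=50)

```text
t: 7.02
eef_pos: [0.5545, 0.1039, 0.106]
eef_rot: [[0.941, 0.338, 0.002], [0.338, -0.941, 0.0], [0.002, 0.0, -1.0]]
contact_force: [0.4, -1.8, -0.1]
opening: 0.0598
grip_force: 50.0
```

Run:
```python
from h import *
im,d=grab_frame("wrist");im2,_=grab_frame("scene")
cv2.imwrite("pics/p1.png",np.hstack([cv2.resize(im,(400,300)),cv2.resize(im2[190:280,190:310],(400,300),interpolation=cv2.INTER_CUBIC)]))
```

```text
(no output)
```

View pics/p1.png

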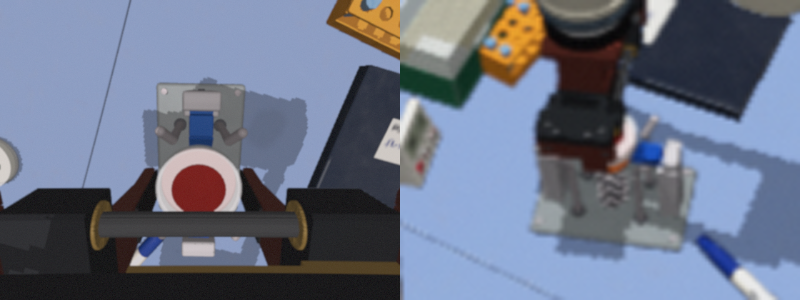

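The view shows the dish centred between the posts (wrist half: sticker at about (198,188), far catch in line behind it). Pressing slowly.

>>> play_rows(commands=[0,0,5,0,0.6,0,0,10,0,0.6,0,0,14,0,0.6,0,0,18,0,0.6,0,0,22,0,0.6,0,0,26,0,0.6,0,0,30,0,0.6,0,0,33,0,0.6,0,0,36,0,0.6,0,0,37,0,0.6,0,0,37,0,0.6,0,0,37,0,0.6,0,0,37,0,0.6])

```text
t: 8.75
eef_pos: [0.5541, 0.1039, 0.0685]
eef_rot: [[0.941, 0.338, 0.001], [0.338, -0.941, 0.0], [0.001, 0.0, -1.0]]
contact_force: [-3.2, -0.5, 7.7]
opening: 0.0599
grip_force: 50.0
```

Run:
```python
from h import *
o=get_obs();print(o["eef_pos"],o["contact_force"])
im,d=grab_frame("wrist");im2,_=grab_frame("scene")
cv2.imwrite("pics/p2.png",np.hstack([cv2.resize(im[60:360,80:480],(400,300)),cv2.resize(im2[190:280,190:310],(400,300),interpolation=cv2.INTER_CUBIC)]))
P=camera_params("wrist");C["wrist"]=P
hsv=cv2.cvtColor(im,cv2.COLOR_BGR2HSV);h=hsv[...,0].astype(int)
m=(((h<6)|(h>172))&(hsv[...,1]>140)&(hsv[...,2]>60)).astype(np.uint8)
n,l,s,c=cv2.connectedComponentsWithStats(m);i=1+s[1:,4].argmax();print(s[i],at_d("wrist",c[i],np.median(d[l==i])))
```

```text
[0.55411602 0.10393753 0.0685024 ] [-3.23039695 -0.47330446  7.66456031]
[ 241  231   74   65 3854] [0.55343076 0.10471055 0.08027152]
```

View pics/p2.png

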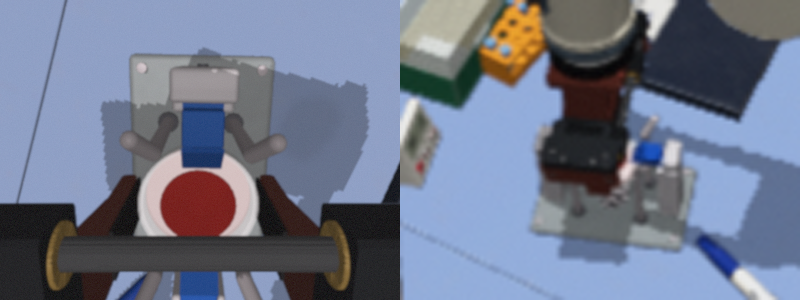

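The far catch's nose (crop (203,150)) lies over the rim, and the 7.7 N vertical force matches the follower alone. I press 2 mm deeper, relieve the 3 N sideways load, and release.

>>> play_rows(commands=[-0.5,0,1,0,0.6,-1.5,0,2,0,0.6,-1.5,0,2,0,0.6,-1.5,0,2,0,0.6])

```text
t: 9.35
eef_pos: [0.5541, 0.1039, 0.0674]
eef_rot: [[0.941, 0.338, 0.004], [0.338, -0.941, 0.001], [0.005, 0.0, -1.0]]
contact_force: [2.2, 1.4, 8.4]
opening: 0.06
grip_force: 50.0
```

Run:
```python
from h import *
im,d=grab_frame("wrist");P=camera_params("wrist");C["wrist"]=P
for t in("catch_near","catch_far"):
    for r in cut_out("wrist",t)[:2]:
        m=r["region"];q=np.array([at_d("wrist",(x,y),d[y,x]) for y,x in zip(*np.nonzero(m)) if d[y,x]>0])
        a=np.array([.941,.338]);s=(q[:,:2]-[.5525,.1033])@a*1000
        print(t,r["confidence"],r["xy"],"along axis",np.percentile(s,[2,50,98]).round(1),"z",np.percentile(q[:,2],[2,50,98]).round(3))
```

```text
catch_near 0.81 [278.5, 350.8] along axis [-44.6 -33.  -27.8] z [0.092 0.097 0.1  ]
catch_far 0.78 [280.8, 196.4] along axis [23.5 40.1 52.3] z [0.088 0.096 0.1  ]
catch_far 0.48 [278.9, 351.8] along axis [-44.7 -33.  -27.7] z [0.092 0.097 0.1  ]
```

Both catches are closed: the far nose is at 23.5 mm, and the near one at 27.8 mm at 92 mm height, which fits the slope of a closed nose. Releasing and rising.

>>> play_rows(commands=[0,0,0,0,0.75,0,0,0,0,0.85,0,0,0,0,0.85,0,0,0,0,0.85,0,0,0,0,0.85,0,0,-15,0,0.85,0,0,-40,0,0.85,0,0,-80,0,0.85,-40,0,-130,0,0.85,-80,0,-150,0,0.85,-80,0,-150,0,0.85,-80,0,-150,0,0.85])

```text
t: 11.0
eef_pos: [0.4776, 0.0765, 0.2158]
eef_rot: [[0.941, 0.338, 0.001], [0.338, -0.941, 0.0], [0.001, 0.0, -1.0]]
contact_force: [-0.7, 0.1, -0.3]
opening: 0.0749
grip_force: 0.0
```

Run:
```python
from h import *
im,d=grab_frame("wrist");im2,_=grab_frame("scene")
cv2.imwrite("pics/p3.png",np.hstack([cv2.resize(im,(400,300)),cv2.resize(im2[190:280,190:310],(400,300),interpolation=cv2.INTER_CUBIC)]))
hsv=cv2.cvtColor(im,cv2.COLOR_BGR2HSV);h=hsv[...,0].astype(int)
m=(((h<6)|(h>172))&(hsv[...,1]>140)&(hsv[...,2]>60)).astype(np.uint8)
n,l,s,c=cv2.connectedComponentsWithStats(m);i=1+s[1:,4].argmax()
q=np.array([at_d("wrist",(x,y),d[y,x]) for y,x in zip(*np.nonzero(l==i))]);print(s[i],np.median(q,0).round(4))
print("tilt",np.linalg.lstsq(np.c_[q[:,:2],np.ones(len(q))],q[:,2],rcond=None)[0])
```

```text
[ 257   85   42   45 1470] [0.5522 0.1046 0.0844]
tilt [-0.2228809  -0.08799108  0.21827511]
```

View pics/p3.png

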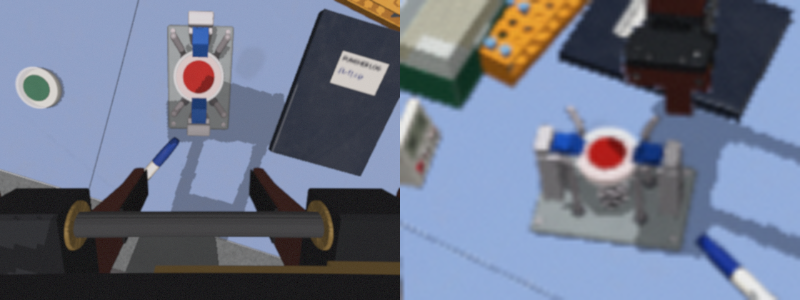

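Run:
```python
from h import *
im,d=grab_frame("wrist");a=np.array([.941,.338])
for col in (279,262,296):
  for y in range(30,190,5):
    p=at_d("wrist",(col,y),d[y,col]);s=(p[:2]-[.5525,.1033])@a*1000
    if p[2]>.03: print(col,y,im[y,col],s.round(1),(p[2]*1000).round(1))
cv2.imwrite("pics/p4.png",cv2.resize(im[10:190,200:360],(640,600),interpolation=cv2.INTER_CUBIC))
```

```text
279 30 [214 211 216] 55.4 98.8
279 35 [95 85 86] 53.7 91.1
279 40 [180  99  54] 48.9 96.9
279 45 [186 105  61] 45.5 96.4
279 50 [185 102  56] 42.0 96.7
279 55 [187 105  61] 38.4 96.6
279 60 [162  89  49] 34.6 98.0
279 65 [128  67  34] 31.1 97.4
279 70 [128  69  35] 28.3 91.4
279 75 [125  66  28] 24.9 89.3
279 80 [189 186 202] 21.5 85.4
279 85 [ 54  58 187] 17.6 85.2
279 90 [ 48  50 186] 13.7 85.7
279 95 [ 44  49 185] 9.8 85.0
279 100 [ 43  46 184] 5.8 85.8
279 105 [ 49  52 188] 1.9 84.4
279 110 [ 46  50 187] -2.2 84.9
279 115 [ 48  52 184] -6.3 86.5
279 120 [ 30  34 136] -10.4 86.1
279 125 [ 27  28 125] -14.5 86.8
279 130 [138 139 176] -18.7 85.3
279 135 [187 185 203] -22.8 85.3
279 140 [109  58  32] -26.9 89.5
279 145 [113  64  38] -30.7 95.1
279 150 [108  59  32] -34.4 100.2
279 155 [132  75  41] -38.9 95.8
279 160 [129  72  40] -43.1 96.1
279 165 [130  74  39] -47.3 96.3
279 170 [124  68  38] -52.7 88.5
279 175 [132 128 133] -55.6 98.3
279 180 [155 152 158] -59.9 98.3
279 185 [149 147 152] -64.1 98.8
262 75 [205 203 208] 25.4 85.2
262 80 [195 197 214] 21.6 84.9
262 85 [196 196 215
[... 293 characters left out ...]
85.6
262 135 [199 199 210] -22.9 85.3
262 175 [116 115 115] -55.8 97.1
262 180 [125 120 121] -59.9 98.3
262 185 [130 122 122] -64.3 98.0
296 30 [210 207 213] 55.7 97.7
296 35 [89 88 90] 53.3 93.1
296 40 [195 194 199] 52.4 80.7
296 45 [170 167 175] 48.3 82.9
296 50 [94 91 93] 47.8 66.1
296 75 [187 186 188] 25.4 85.1
296 80 [194 193 205] 21.5 85.6
296 85 [197 198 215] 17.7 84.8
296 90 [188 189 212] 13.8 84.3
296 95 [ 70  72 185] 9.8 85.1
296 100 [ 40  45 180] -11.7 376.6
296 105 [ 33  33 131] 1.8 85.8
296 110 [ 31  35 127] -2.3 87.2
296 115 [ 32  34 130] -6.3 86.6
296 120 [118 121 165] -10.4 83.8
296 125 [195 196 214] -14.5 84.6
296 130 [197 197 215] -18.6 86.4
296 135 [201 200 206] -22.8 85.6
```

View pics/p4.png

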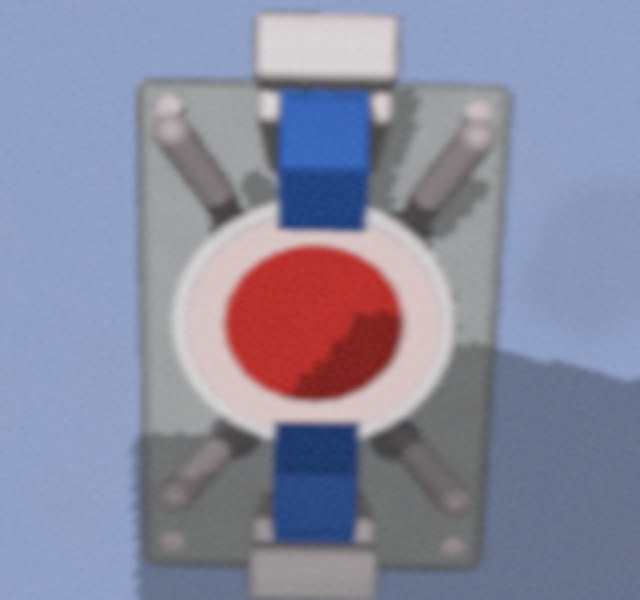

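The close view shows the dish (centre (315,325)) flat at 85 mm, with both blue noses, at (322,210) and (316,440), over its rim. The tilt in the earlier fit came from bad depth pixels. The arm is clear, so I hand in.

```bash
python3 -c "
from workcell import *
print(finish_job())"
```

```text
the job is handed in; nothing more can be done
None
```

The red-stickered dish is latched flat under both catches in the magazine (top at 85 mm), the other two dishes were not touched, and the job is handed in at about 11 s; no verdict was returned.

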